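Unlock the parts case and hold up the open padlock

TASK

The blue parts case is fastened by a brass combination padlock lying face up in the hasp on its lid: turn the dial, feeling the clicks, until its red pointer meets the white mark on the lock, then pull the shackle fully out so that it leaves the staple eye. Take the open lock out of the hasp and present it: finish still gripping it, held still above the hasp, at least 10 cm higher than it lay, level and face up, with the shackle still open. Do not shift the pink bin, the small valve body, the yellow can or the loose bolt that lie round the case.

Things in the scene. Friction and masses are not known exactly. Their poses are not given: they have to be found in the camera images.
- case: blue steel case fixed to the bench, 266 (x) x 246 (y) mm, flat lid at 70 mm height; origin centre of its underside, z up. On its lid, centre 30 mm along case +x, a dark hasp nest that holds the lock: a 10 mm thick pad, 80 (x) x 72 (y) mm, with lips round the lock, 8 mm high (tops 88 mm above the bench; outer faces 36 mm from the nest centre in y, 38 mm in x)
- hasp (a point): centre of the nest's floor, 80 mm above the bench, axes as the case; the lock's origin starts within 2 mm of it
- staple_eye (a point): centre of the hole of a steel staple eye that stands before the lock (35 mm to case -x and 18 mm to case -y of the nest centre), 100 mm above the bench; 6 mm thick in x, 27 mm wide in y, top at 118.5 mm above the bench. One leg of the shut shackle (the toe leg) passes through it, so a locked lock cannot be lifted out
- lock: brass padlock, loose in the nest with 2 mm play, about 0.45 kg: body 60 (x) x 54 (y) x 34 (z) mm, origin centre of its underside, z up out of the dial face; the shackle is on its -x side and pulls out to -x. White mark at the face's -x edge. The lips hide the lowest 8 mm of its sides; the nest keeps it from turning or following the pull
- lock_dial (a joint): dial angle, rad, positive counter-clockwise from above; opens at 0 (pointer to lock -x, at the white mark); starts about 0.8 to 2.6, so turn it clockwise. 12 notches, 30 degrees apart, one at 0; let go, it springs into the nearest. About 0.07 N m takes it over a click. The shackle is free within about 7 degrees of 0, else blocked after about 2 mm of pull; shackle out, the dial is blocked
- dial_grip (a point): on the dial's axis, 14.5 mm above the lock's face: middle of the black grip bar, 36 mm long (this point's x), 12 mm wide (y), 17 mm high, on a disc 42 mm across whose top is 6.5 mm above the lock's face; bar top 23 mm above the face. The axes turn with the dial; the red pointer is at the bar's -x end
- lock_shackle (a joint): how far the shackle is pulled out, m: 0 shut, 0.030 fully open (end stop). Friction of about 3 N keeps it where it is left; its toe leg clears the staple eye from 0.020 on
- shackle_bow (a point): centre of the shackle's crossbar, 20 mm above the lock's underside, 30 mm above the lid, 75 mm from the lock's origin to lock -x when shut; axes as the lock. U of 9 mm round steel, 45 mm over its legs (leg centres 18 mm either side in y); straight legs from 8 mm to 45 mm towards lock +x of here, where they enter the lock. Can be pinched across both legs
- pink_bin: open pink plastic bin 170 x 150 x 85 mm with bolts in it, a bystander; origin centre of its underside
- valve_body: small dark steel valve body, 190 x 85 x 34 mm, a bystander; origin centre of its underside
- yellow_can: upright yellow can, 64 mm across, 170 mm high, a bystander; origin centre of its underside
- loose_bolt: loose bolt 38 mm long, 15 mm high, a bystander; origin at its underside

How it is judged:
On the way, in this order (a step that is already met when the one before it is completed fails the run):
1. the dial rests at the open notch (within 0.17 rad), the shackle not yet pulled out (under 6 mm) (value of joint lock_dial between -0.17 and 0.17 rad and value of joint lock_shackle below 0.006 m), for 0.2 s.
2. the shackle is pulled at least 25 mm out, with the lock still in the hasp (value of joint lock_shackle above 0.025 m and distance between lock and hasp below 0.015 m), for 0.1 s.
At the end, for the whole second after the job is handed in: The fingers grip the lock (over 1 N) and hold it still (under 30 mm/s), its underside at least 90 mm above the nest floor and within 120 mm of the hasp horizontally, its face up within 0.3 rad, the shackle at least 20 mm out, touching nothing of the case (z of lock in the frame of hasp above 0.09 m and horizontal distance between lock and hasp below 0.12 m and angle between lock's own z axis and vertical below 0.3 rad and value of joint lock_shackle above 0.02 m and contact force between the fingers and lock above 1 N and contact force between lock and case below 0.1 N and linear speed of lock below 0.03 m/s); the arm keeps its last pose, push and grip.
It fails at once if the pink bin, the valve body, the yellow can or the bolt is shifted by more than 30 mm (distance of any of pink_bin, valve_body, yellow_can, loose_bolt from where it was at the start of the episode above 0.03 m).
It also fails if it takes over 72 s, if anything falls off the work surface, if the arm or the gripper's body presses on something with over 40 N, if the wrist force passes 120 N, or if a joint passes its speed limit or range.

ROBOT

A 6-joint arm with a two-finger parallel gripper is mounted at the origin on the work surface. World frame = base frame: x ahead of the robot, y to its left, z up, the work surface at z = 0. Lengths are in m, angles in rad, forces in N, time in s.
With the tool pointing down it reaches from about 0.25 to 0.725 m from the base axis. Payload 4 kg.
Tool frame: the origin (TCP) lies on the centre line of the jaws, within the pads' length; the fingertips stand 17 mm ahead of it and the grasp point (between the pads) lies 2 mm behind it; z points along the fingers, y is the line along which they close (so a half turn about z gives the same grasp; the last joint's range is limited). The gripper opens to 85 mm and grips with 20 to 120 N. Pads are 22 mm wide; open, the fingers measure 114 mm over their backs; the gripper's body (76 mm by 85 mm) begins 54 mm behind the grasp point. The pads swing forward as they close: fully open they stand 13 mm farther back than shut.
Start: joints at [0, 0.241, 0.005, 1.335, 0, 1.571], TCP at [0.5, -0, 0.248] pointing down, gripper open.
Joint ranges: [-2.72, 2.72], [-1.05, 1.87], [-1.09, 1.28], [-1.99, 2.15], [-1.42, 1.44], [-3.14, 3.14]. Speed limits (rad/s): [2.79, 2.79, 3.14, 3.14, 3.14, 3.14].

INTERFACE

Orientations are given as a unit quaternion [x, y, z, w].
In Python, from workcell import bot, camera, get_calibration gives the robot as it stands.
- The arm moves only by the tool apply_moves, never from a script. Its argument "steps" is a list of rows, each a list of 3 entries, a list of its own where there are three numbers: the shift along the tool's x, y, z as a fraction of full scale, then the turn, a rotation vector about the tool's x, y, z as a fraction of full scale, then the opening, from 0 (shut) to 1 (fully open). A call has exactly 8 rows; each row shifts and turns the commanded pose from where the row before left it, along the tool's axes as they then stand; what a row does not reach is not made up. Full scale, the value 1, is 20 cm for a shift and pi rad for a turn. A row lasts 1/12 s, in which the tool goes at most 41.7 mm and 7.16 degrees, less where a joint would pass 70% of its speed; a pose out of reach is approached as far as the arm can. A call with a number of a shift or a turn outside -1 to 1 is refused whole. A call with a gripper value outside its range is refused whole. The fingers move at their own pace and stop on an object; the grip force is fixed at half the most. Time passes only in rows, so rows that do not move let the fingers close, or fill a call up. It gives the time, the measured TCP pose, the force, the opening and the grip force at its end, in the units of the state.
- bot.get_obs(): the state, without advancing time (a new reading comes with each control period).
- camera(name): name is "scene" or "side" or "wrist"; returns (picture, depth): 400x640x3 uint8, red, green, blue; 400x640 float32, m along the optical axis (not along the pixel's ray), 0 where there is no reading.
- get_calibration(name): a dict with "fov_y" (degrees; the focal length in pixels is half the picture's height over the tangent of half this angle, whatever the lens; pixels are square), "cx", "cy" (the principal point, pixels), "dist_coeffs" ([k1, k2, p1, p2, k3] as OpenCV has them; the pictures are not rectified), "rvec" (rotation vector, rad) and "tvec" (3), from world to camera coordinates, as OpenCV has them. Camera axes: x right, y down, z forward; pixel columns grow to the right and rows downward; lengths in m; the calibration is good to about 2 mm. A picture is of the moment at which its call begins: read the wrist's pose just before it. get_calibration takes no time and is no camera call; for the wrist camera it gives the pose at the moment of the call.
- bot.job_done(): hands the job in; it is judged then, once.
The state is a dict: "clock": time; "joint_pos": joint angles; "joint_vel": joint speeds; "tau": joint torques, N m; "eef_pos": TCP position; "tool_rot": TCP orientation; "ft_force": force on the tool from outside, world axes, zero at the start; "ft_torque": the same for the moment, N m; "grip_width": finger opening in m; "grasp_force": force on a finger pad.
Only numpy, scipy, OpenCV 4.12 (cv2) and the standard library are available. Lean on these libraries where they do the work, as an engineer would, in place of code of your own. Each camera call takes 0.05 s, during which the arm holds its last target. There are 200 camera calls.

## Working session

There is one attempt and no reset: what is moved stays moved. The work goes in short steps, Python scripts to look and compute and a tool call to move; the robot and the scene stay as the last step left them, time stands still between calls to the robot, and variables do not carry over. Pictures are saved under pics/ and viewed, at most 10 in all, crops included, and the job is handed in when it is done.

Besides the shell and the picture viewer there is one more tool, called as name(argument=value, ...) on one line, values as JSON. apply_moves: Moves the arm, as the interface text tells. Its arguments: {"type":"object","properties":{"steps":{"type":"array"}},"required":["steps"]}

```bash
mkdir -p pics
cat > h.py <<'E'
import numpy as np, cv2, sys
from workcell import bot, camera, get_calibration
from scipy.spatial.transform import Rotation as R
def K(c):
    f=200/np.tan(np.radians(c['fov_y'])/2); return np.array([[f,0,c['cx']],[0,f,c['cy']],[0,0,1.]])
def onplane(c,pts,z):
    p=cv2.undistortPoints(np.array(pts,float).reshape(-1,1,2),K(c),np.array(c['dist_coeffs']))[:,0]
    Rm=cv2.Rodrigues(np.array(c['rvec'],float))[0]; t=np.array(c['tvec'],float).ravel()
    o=-Rm.T@t; d=np.c_[p,np.ones(len(p))]@Rm
    return o+d*((z-o[2])/d[:,2])[:,None]
def proj(c,P):
    return cv2.projectPoints(np.array(P,float).reshape(-1,3),np.array(c['rvec'],float),np.array(c['tvec'],float),K(c),np.array(c['dist_coeffs']))[0][:,0]
def save(im,n,crop=None,s=1):
    if crop: x0,y0,x1,y1=crop; im=im[y0:y1,x0:x1]
    cv2.imwrite('pics/'+n,cv2.resize(im[:,:,::-1],None,fx=s,fy=s,interpolation=cv2.INTER_CUBIC))
E
python3 - <<'E'
from h import *
a=camera('scene')[0];b=camera('wrist')[0]
save(np.vstack([a,b]),'a.png',s=.75)
c=get_calibration('wrist');print(c); print(bot.get_obs())
E
```

```text
{'fov_y': 58.36317077898313, 'cx': 319.58019737147947, 'cy': 195.2171842954723, 'dist_coeffs': array([-0.03178151,  0.        ,  0.        ,  0.        ,  0.        ]), 'rvec': array([-2.82032791e+00, -7.48274872e-04,  2.50845249e-03]), 'tvec': array([-0.49916021, -0.040353  ,  0.38023167])}
{'clock': 0.1, 'joint_pos': array([-4.60436448e-05,  2.41323665e-01,  3.85918188e-03,  1.33523433e+00,
        1.32074387e-05,  1.57083410e+00]), 'joint_vel': array([ 0.00082941, -0.00180096,  0.00098273, -0.0004286 ,  0.00037056,
        0.00086808]), 'tau': array([-3.57412864e-04, -3.73140085e+01,  2.53010201e+01,  1.07858295e-02,
        2.43542411e-05, -2.54672034e-05]), 'eef_pos': array([ 4.99452956e-01, -1.92127033e-05,  2.47509042e-01]), 'tool_rot': array([ 7.07136098e-01,  7.07076824e-01, -6.67958635e-04, -6.77303266e-04]), 'ft_force': array([ 0.11654972, -0.27318858, -0.42156587]), 'ft_torque': array([-0.0102956 , -0.02888174, -0.00762695]), 'grasp_force': 0.0, 'grip_width': 0.08508557008666566}
```

View pics/a.png

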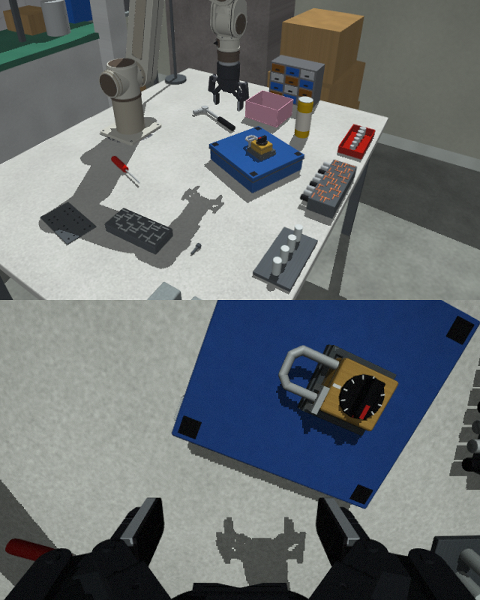

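Run:
```python
from h import *
b=camera('wrist')[0]
save(b,'b.png',(350,40,550,190),4)
```

```text
(no output)
```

View pics/b.png

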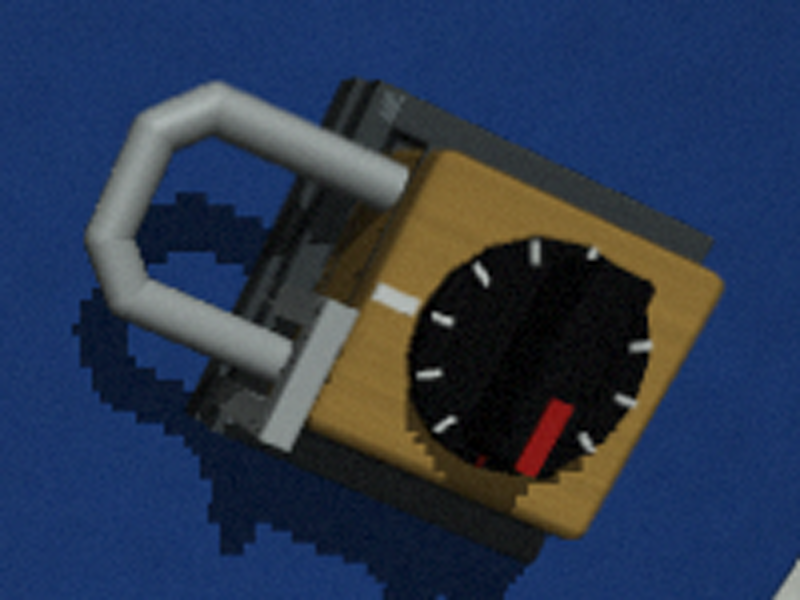

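Run:
```python
from h import *
c=get_calibration('wrist')
f=lambda pts,z: onplane(c,[(350+x/4,40+y/4) for x,y in pts],z)
F=f([(443,150),(724,285),(583,540),(308,428)],.114);print(F.round(4), F.mean(0))
m=f([(397,297)],.114)[0];d=F[1]-F[0];e=F[2]-F[3]
print(np.degrees([np.arctan2(v[1],v[0]) for v in (d,e,F[0]-F[3],F[1]-F[2])]),np.linalg.norm(F[0]-F[1]),np.linalg.norm(F[0]-F[3]))
P=f([(560,402),(528,472)],.137);print(P)  # pointer
B=f([(120,180)],.1);print('bow',B)
v=P[1]-P[0];print(np.degrees(np.arctan2(v[1],v[0])))
# lid corners pads
print(onplane(c,[(230,570-400),(1,1)],.07))
# bystanders: depth-based not needed
```

```text
[[0.597  0.0816 0.114 ]
 [0.6505 0.0591 0.114 ]
 [0.6321 0.0119 0.114 ]
 [0.578  0.033  0.114 ]] [0.6144018  0.04641523 0.114     ]
[-22.8240403  -21.27568924  68.59481946  68.66480762] 0.05799943090520112 0.052235888162488135
[[0.61279996 0.04186582 0.137     ]
 [0.60908137 0.02998808 0.137     ]]
bow [[0.5435812 0.0760164 0.1      ]]
-107.3839012711664
[[0.42124322 0.00428278 0.07      ]
 [0.25081708 0.14066807 0.07      ]]
```

apply_moves(steps=[[[0.058, 0.144, 0], [0, 0, 0], 1], [[0.058, 0.144, 0], [0, 0, 0], 1], [[0.058, 0.144, 0], [0, 0, 0], 1], [[0.058, 0.144, 0], [0, 0, 0], 1], [[0, 0, 0], [0, 0, -0.0382], 1], [[0, 0, 0], [0, 0, -0.0382], 1], [[0, 0, 0], [0, 0, -0.0382], 1], [[0, 0, 0], [0, 0, -0.0382], 1]])

```text
clock: 0.82
eef_pos: [0.6152, 0.0466, 0.2472]
tool_rot: [0.516, 0.857, -0.001, -0.001]
ft_force: [-0.6, -0.1, -0.1]
grip_width: 0.0854
grasp_force: 0.0
```

apply_moves(steps=[[[0, 0, 0], [0, 0, -0.0382], 1], [[0, 0, 0], [0, 0, -0.0382], 1], [[0, 0, 0], [0, 0, -0.0382], 1], [[0, 0, 0], [0, 0, -0.0382], 1], [[0, 0, 0], [0, 0, -0.0382], 1], [[0, 0, 0], [0, 0, -0.0382], 1], [[0, 0, 0], [0, 0, -0.0382], 1], [[0, 0, 0], [0, 0, -0.0382], 1]])

```text
clock: 1.48
eef_pos: [0.6149, 0.0464, 0.2477]
tool_rot: [0.062, 0.998, -0.0, -0.001]
ft_force: [0.5, -0.1, 0.4]
grip_width: 0.0852
grasp_force: 0.0
```

apply_moves(steps=[[[0, 0, 0], [0, 0, -0.0382], 1], [[0, 0, 0], [0, 0, -0.0382], 1], [[0, 0, 0], [0, 0, -0.0382], 1], [[0, 0, 0], [0, 0, -0.0382], 1], [[0, 0, 0], [0, 0, -0.0382], 1], [[0, 0, 0], [0, 0, -0.0382], 1], [[0, 0, 0], [0, 0, -0.0382], 1], [[0, 0, 0], [0, 0, -0.0382], 1]])

```text
clock: 2.15
eef_pos: [0.6149, 0.0464, 0.2477]
tool_rot: [-0.406, 0.914, 0.0, -0.001]
ft_force: [0.1, -0.2, 0.4]
grip_width: 0.0854
grasp_force: 0.0
```

apply_moves(steps=[[[0, 0, 0], [0, 0, -0.0382], 1], [[0, 0, 0], [0, 0, -0.0382], 1], [[0, 0, 0], [0, 0, -0.0382], 1], [[0, 0, 0], [0, 0, 0], 1], [[0, 0, 0], [0, 0, 0], 1], [[0, 0, 0], [0, 0, 0], 1], [[0, 0, 0], [0, 0, 0], 1], [[0, 0, 0], [0, 0, 0], 1]])

```text
clock: 2.82
eef_pos: [0.6152, 0.0464, 0.2482]
tool_rot: [-0.56, 0.829, 0.0, -0.0]
ft_force: [0.9, -0.4, -0.7]
grip_width: 0.0853
grasp_force: 0.0
```

```bash
cat >> h.py <<'E'
def st():
    o=bot.get_obs(); M=R.from_quat(o['tool_rot']).as_matrix()
    print('t',round(o['clock'],2),'pos',o['eef_pos'].round(4),'tooly yaw',np.degrees(np.arctan2(M[1,1],M[0,1])).round(2),'z',M[:,2].round(3),'F',o['ft_force'].round(1),'T',o['ft_torque'].round(2),'w',round(o['grip_width'],4),'g',round(o['grasp_force'],1),'q',o['joint_pos'].round(2))
    return o,M
def tool(target,yaw=None):
    o,M=st(); d=M.T@(np.array(target)-o['eef_pos'])/.2; print('shift frac',d.round(3))
    if yaw is not None:
        cy=np.degrees(np.arctan2(M[1,1],M[0,1])); print('turn frac',-(((yaw-cy)+180)%360-180)/180)
E
python3 - <<'E'
from h import *
tool([.6144,.0464,.2475],158.3)
b=camera('wrist')[0];c=get_calibration('wrist')
a=camera('scene')[0]
print(proj(c,[(.6144,.0464,.114)]))
save(b,'c.png')
E
```

```text
t 2.82 pos [0.6152 0.0464 0.2482] tooly yaw 158.09 z [-0.  0. -1.] F [ 0.9 -0.4 -0.7] T [-0.03  0.03  0.  ] w 0.0853 g 0.0 q [ 0.08  0.48  0.35  1.44  0.   -1.11]
shift frac [0.002 0.004 0.004]
turn frac -0.0011943696926372304
[[320.30862909 187.51010929]]
```

View pics/c.png

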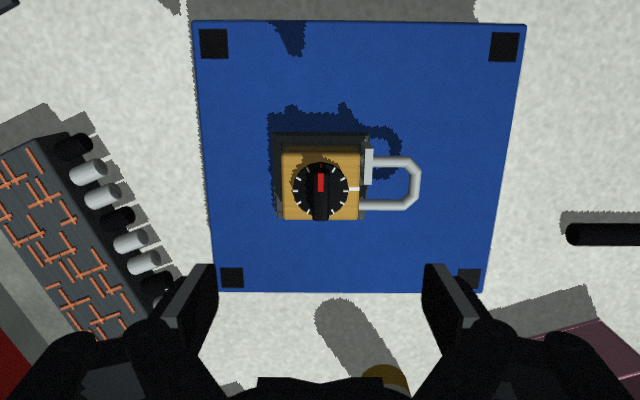

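Run:
```python
from h import *
c=get_calibration('wrist');Rm=cv2.Rodrigues(c['rvec'])[0];o=-Rm.T@np.array(c['tvec']).ravel();print('cam',o)
print('can',onplane(c,[(362,372),(410,380)],.17))
s=get_calibration('scene');a,d=camera('scene')
print('can scene',onplane(s,[(404,182)],0),onplane(s,[(404,130)],.17))
print(onplane(c,[(465,277),(500,318)],.085))
```

```text
cam [ 0.58506689 -0.02810198  0.37340791]
can [[0.632015   0.17110595 0.17      ]
 [0.60197245 0.19155596 0.17      ]]
can scene [[0.6633889  0.35322758 0.        ]] [[0.63541514 0.37283222 0.17      ]]
[[0.52566035 0.1850013  0.085     ]
 [0.50505613 0.24272463 0.085     ]]
```

apply_moves(steps=[[[0.002, 0.003, 0.1], [0, 0, -0.001], 0.6], [[0, 0, 0.1], [0, 0, 0], 0.6], [[0, 0, 0.1], [0, 0, 0], 0.6], [[0, 0, 0.1], [0, 0, 0], 0.6], [[0, 0, 0.08], [0, 0, 0], 0.6], [[0, 0, 0.06], [0, 0, 0], 0.6], [[0, 0, 0], [0, 0, 0], 0.6], [[0, 0, 0], [0, 0, 0], 0.5]])

```text
clock: 3.63
eef_pos: [0.614, 0.0462, 0.1398]
tool_rot: [-0.561, 0.827, 0.0, -0.001]
ft_force: [1.3, -1.2, 0.4]
grip_width: 0.0433
grasp_force: 0.0
```

apply_moves(steps=[[[0, 0, 0], [0, 0, 0], 0.0], [[0, 0, 0], [0, 0, 0], 0], [[0, 0, 0], [0, 0, 0], 0], [[0, 0, 0], [0, 0, 0], 0], [[0, 0, 0], [0, 0, 0], 0], [[0, 0, 0], [0, 0, 0], 0], [[0, 0, 0], [0, 0, 0], 0], [[0, 0, 0], [0, 0, 0], 0]])

```text
clock: 4.3
eef_pos: [0.615, 0.0465, 0.1418]
tool_rot: [-0.562, 0.827, -0.0, 0.001]
ft_force: [-2.1, 0.3, 6.0]
grip_width: 0.0103
grasp_force: 61.4
```

```bash
python3 -c "
from h import *
st()"
```

```text
t 4.3 pos [0.615  0.0465 0.1418] tooly yaw 158.34 z [ 0.002  0.001 -1.   ] F [-2.1  0.3  6. ] T [ 0.16  0.45 -0.01] w 0.0103 g 61.4 q [ 0.08  0.53  0.15  1.19  0.   -1.12]
```

apply_moves(steps=[[[0, 0, -0.006], [0, 0, 0], 0.0], [[0, 0, 0], [0, 0, 0.0385], 0], [[0, 0, 0], [0, 0, 0.0385], 0], [[0, 0, 0], [0, 0, 0.0385], 0], [[0, 0, 0], [0, 0, 0.0385], 0], [[0, 0, 0], [0, 0, 0.0385], 0], [[0, 0, 0], [0, 0, 0.0385], 0], [[0, 0, 0], [0, 0, 0.0385], 0]])

```text
clock: 4.97
eef_pos: [0.6151, 0.0464, 0.1419]
tool_rot: [-0.17, 0.985, -0.0, 0.001]
ft_force: [1.1, -0.7, 0.4]
grip_width: 0.0102
grasp_force: 66.2
```

apply_moves(steps=[[[0, 0, 0], [0, 0, 0.0385], 0.0], [[0, 0, 0], [0, 0, 0.0385], 0], [[0, 0, 0], [0, 0, 0.0385], 0], [[0, 0, 0], [0, 0, 0.0385], 0], [[0, 0, 0], [0, 0, 0.0385], 0], [[0, 0, 0], [0, 0, 0.0385], 0], [[0, 0, 0], [0, 0, 0], 0], [[0, 0, 0], [0, 0, 0], 0]])

```text
clock: 5.63
eef_pos: [0.6154, 0.0459, 0.142]
tool_rot: [0.188, 0.982, -0.0, 0.001]
ft_force: [1.0, -1.4, 1.9]
grip_width: 0.0102
grasp_force: 63.1
```

```bash
python3 -c "
from h import *
st()"
```

```text
t 5.63 pos [0.6154 0.0459 0.142 ] tooly yaw 68.38 z [ 0.002 -0.    -1.   ] F [ 1.  -1.4  1.9] T [-0.18 -0.35 -0.1 ] w 0.0102 g 63.1 q [ 0.07  0.53  0.15  1.19 -0.    0.45]
```

apply_moves(steps=[[[0, 0, 0], [0, 0, 0], 1], [[0, 0, 0], [0, 0, 0], 1], [[0, 0, 0], [0, 0, 0], 1], [[0, 0, -0.1], [0, 0, 0], 1], [[0, 0, -0.1], [0, 0, 0], 1], [[0, 0, -0.1], [0, 0, 0], 1], [[0, 0, -0.1], [0, 0, 0], 1], [[0, 0, 0], [0, 0, 0], 1]])

```text
clock: 6.3
eef_pos: [0.6165, 0.0465, 0.2262]
tool_rot: [0.188, 0.982, 0.001, 0.004]
ft_force: [0.1, -0.4, 0.8]
grip_width: 0.0851
grasp_force: 0.0
```

Run:
```python
from h import *
st(); b=camera('wrist')[0];c=get_calibration('wrist')
p=proj(c,[(.6144,.0464,.114)])[0];print(p)
save(b,'d.png',(220,100,480,280),3)
```

```text
t 6.3 pos [0.6165 0.0465 0.2262] tooly yaw 68.29 z [ 0.007  0.001 -1.   ] F [ 0.1 -0.4  0.8] T [-0.03  0.06 -0.03] w 0.0851 g 0.0 q [0.08 0.48 0.3  1.38 0.   0.45]
[317.28730145 196.99245877]
```

View pics/d.png

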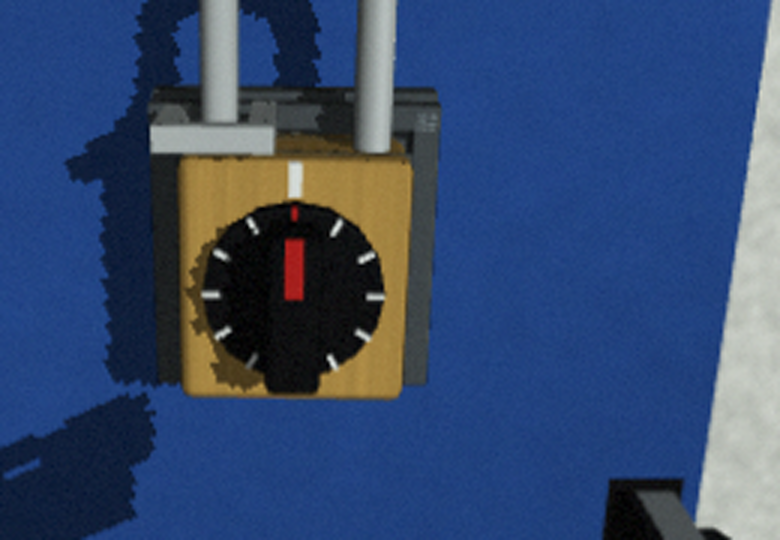

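apply_moves(steps=[[[0.145, -0.002, 0], [0, 0, 0], 1], [[0.145, -0.002, 0], [0, 0, 0], 1], [[0, 0, 0.12], [0, 0, 0], 1], [[0, 0, 0.12], [0, 0, 0], 1], [[0, 0, 0.12], [0, 0, 0], 1], [[0, 0, 0.1], [0, 0, 0], 1], [[0, 0, 0], [0, 0, 0], 1], [[0, 0, 0], [0, 0, 0], 1]])

```text
clock: 7.02
eef_pos: [0.5585, 0.0669, 0.1275]
tool_rot: [0.189, 0.982, -0.001, -0.002]
ft_force: [0.2, -0.1, 0.5]
grip_width: 0.0854
grasp_force: 0.0
```

Run:
```python
from h import *
tool([.5624,.0671,.099],68.3)
b=camera('wrist')[0]
save(b,'e.png')
```

```text
t 7.02 pos [0.5585 0.0669 0.1275] tooly yaw 68.26 z [-0.005 -0.001 -1.   ] F [ 0.2 -0.1  0.5] T [-0.02 -0.02 -0.03] w 0.0854 g 0.0 q [ 0.12  0.44 -0.03  1.1   0.    0.5 ]
shift frac [-0.018  0.009  0.142]
turn frac -0.00021813533291366286
```

View pics/e.png

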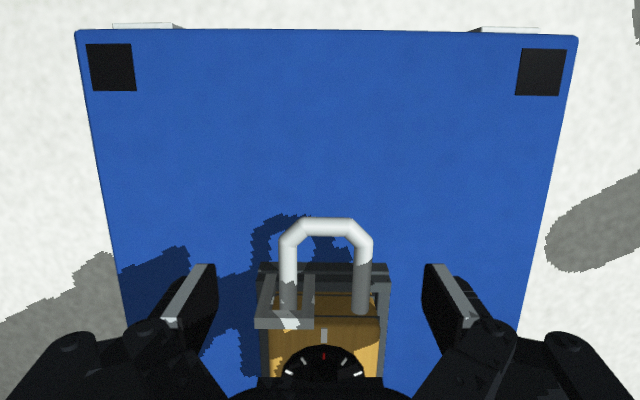

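apply_moves(steps=[[[-0.018, 0.012, 0.04], [0, 0, 0], 1], [[0, 0, 0.05], [0, 0, 0], 1], [[0, 0, 0.05], [0, 0, 0], 1], [[0, 0, 0], [0, 0, 0], 0.7], [[0, 0, 0], [0, 0, 0], 0.4], [[0, 0, 0], [0, 0, 0], 0.4], [[0, 0, 0], [0, 0, 0], 0.4], [[0, 0, 0], [0, 0, 0], 0.4]])

```text
clock: 7.73
eef_pos: [0.5647, 0.0677, 0.1022]
tool_rot: [0.189, 0.982, -0.0, 0.0]
ft_force: [-1.6, -0.8, 2.2]
grip_width: 0.043
grasp_force: 60.5
```

Run:
```python
from h import *
tool([.5624,.0671,.099],68.3)
```

```text
t 7.73 pos [0.5647 0.0677 0.1022] tooly yaw 68.22 z [ 0.001 -0.    -1.   ] F [-1.6 -0.8  2.2] T [-0.12  0.24 -0.04] w 0.043 g 60.5 q [ 0.12  0.48 -0.05  1.05 -0.    0.5 ]
shift frac [ 0.01  -0.007  0.016]
turn frac -0.0004301085709316668
```

apply_moves(steps=[[[0.03, 0, 0], [0, 0, 0], 0.4], [[0.03, 0, 0], [0, 0, 0], 0.4], [[0.03, 0, 0], [0, 0, 0], 0.4], [[0.03, 0, 0], [0, 0, 0], 0.4], [[0.02, 0, 0], [0, 0, 0], 0.4], [[0.01, 0, 0], [0, 0, 0], 0.4], [[0, 0, 0], [0, 0, 0], 0.4], [[0, 0, 0], [0, 0, 0], 0.4]])

```text
clock: 8.4
eef_pos: [0.5362, 0.0798, 0.1018]
tool_rot: [0.188, 0.982, 0.001, -0.0]
ft_force: [-0.4, 1.6, 4.8]
grip_width: 0.0431
grasp_force: 61.0
```

Run:
```python
from h import *
o,M=st(); print(M[:,0]@(o['eef_pos']-np.array([.5647,.0677,.1022])))
```

```text
t 8.4 pos [0.5362 0.0798 0.1018] tooly yaw 68.29 z [-0.001  0.001 -1.   ] F [-0.4  1.6  4.8] T [0.39 0.02 0.17] w 0.0431 g 61.0 q [ 0.15  0.43 -0.13  1.02  0.    0.53]
0.030920704487090445
```

apply_moves(steps=[[[0, 0, 0], [0, 0, 0], 1], [[0, 0, 0], [0, 0, 0], 1], [[0, 0, 0], [0, 0, 0], 1], [[0, 0, -0.15], [0, 0, 0], 1], [[0, 0, -0.15], [0, 0, 0], 1], [[0, 0, -0.15], [0, 0, 0], 1], [[-0.05, -0.01, 0], [0, 0, 0], 1], [[-0.15, 0, 0], [0, 0, 0], 1]])

```text
clock: 9.07
eef_pos: [0.5718, 0.0631, 0.1938]
tool_rot: [0.188, 0.982, 0.0, 0.0]
ft_force: [0.1, 0.4, -1.0]
grip_width: 0.0856
grasp_force: 0.0
```

apply_moves(steps=[[[-0.12, 0, 0], [0, 0, 0], 1], [[-0.08, 0, 0], [0, 0, 0], 1], [[0, 0, 0], [0, 0, 0], 1], [[0, 0, 0], [0, 0, 0], 1], [[0, 0, 0], [0, 0, 0], 1], [[0, 0, 0], [0, 0, 0], 1], [[0, 0, 0], [0, 0, 0], 1], [[0, 0, 0], [0, 0, 0], 1]])

```text
clock: 9.73
eef_pos: [0.6097, 0.0479, 0.1917]
tool_rot: [0.188, 0.982, 0.0, -0.0]
ft_force: [-0.6, 0.2, 0.7]
grip_width: 0.0856
grasp_force: 0.0
```

Run:
```python
from h import *
tool([.6088,.0486,.108],68.3)
b=camera('wrist')[0]
save(b,'f.png')
```

```text
t 9.73 pos [0.6097 0.0479 0.1917] tooly yaw 68.28 z [-0.  0. -1.] F [-0.6  0.2  0.7] T [-0.01 -0.01 -0.03] w 0.0856 g 0.0 q [0.08 0.49 0.22 1.3  0.   0.46]
shift frac [0.005 0.002 0.419]
turn frac -0.00011727345995874809
```

View pics/f.png

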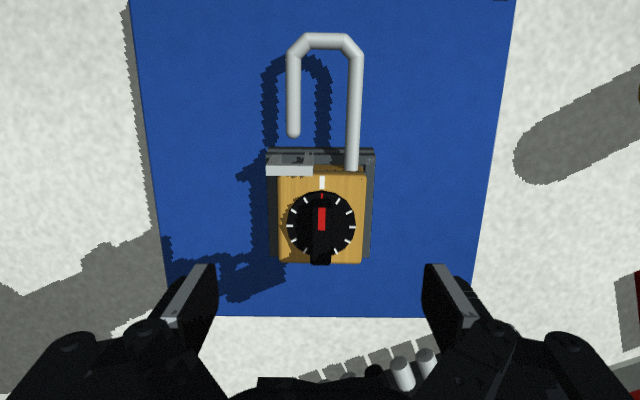

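apply_moves(steps=[[[0.005, 0.002, 0.1], [0, 0, 0], 1], [[0, 0, 0.1], [0, 0, 0], 1], [[0, 0, 0.1], [0, 0, 0], 1], [[0, 0, 0.08], [0, 0, 0], 1], [[0, 0, 0.04], [0, 0, 0], 1], [[0, 0, 0], [0, 0, 0], 1], [[0, 0, 0], [0, 0, 0], 0.4], [[0, 0, 0], [0, 0, 0], 0.4]])

```text
clock: 10.45
eef_pos: [0.6103, 0.0484, 0.1089]
tool_rot: [0.189, 0.982, 0.0, 0.001]
ft_force: [1.0, 0.7, 0.2]
grip_width: 0.0639
grasp_force: 0.0
```

apply_moves(steps=[[[0, 0, 0], [0, 0, 0], 0.4], [[0, 0, 0], [0, 0, 0], 0.4], [[0, 0, 0], [0, 0, 0], 0.4], [[0, 0, 0], [0, 0, 0], 0.4], [[0, 0, 0], [0, 0, 0], 0.4], [[0, 0, 0], [0, 0, 0], 0.4], [[0, 0, 0], [0, 0, 0], 0.4], [[0, 0, 0], [0, 0, 0], 0.4]])

```text
clock: 11.12
eef_pos: [0.6109, 0.0483, 0.1096]
tool_rot: [0.189, 0.982, 0.001, 0.002]
ft_force: [0.0, -0.4, 5.8]
grip_width: 0.0525
grasp_force: 66.4
```

Run:
```python
from h import *
tool([.6088,.0486,.108],68.3)
```

```text
t 11.12 pos [0.6109 0.0483 0.1096] tooly yaw 68.24 z [ 0.004  0.    -1.   ] F [ 0.  -0.4  5.8] T [-0.1   0.02 -0.05] w 0.0525 g 66.4 q [ 0.08  0.55  0.09  1.11 -0.    0.46]
shift frac [ 0.01  -0.003  0.008]
turn frac -0.00035826726101946505
```

Gripped (52 mm). Lift about 12 cm smoothly.

apply_moves(steps=[[[0, 0, -0.03], [0, 0, 0], 0.4], [[0, 0, -0.06], [0, 0, 0], 0.4], [[0, 0, -0.08], [0, 0, 0], 0.4], [[0, 0, -0.08], [0, 0, 0], 0.4], [[0, 0, -0.08], [0, 0, 0], 0.4], [[0, 0, -0.08], [0, 0, 0], 0.4], [[0, 0, -0.08], [0, 0, 0], 0.4], [[0, 0, -0.08], [0, 0, 0], 0.4]])

```text
clock: 11.78
eef_pos: [0.6084, 0.0482, 0.2211]
tool_rot: [0.189, 0.982, -0.0, -0.002]
ft_force: [1.0, 0.7, -4.9]
grip_width: 0.0527
grasp_force: 66.0
```

apply_moves(steps=[[[0, 0, -0.04], [0, 0, 0], 0.4], [[0, 0, -0.02], [0, 0, 0], 0.4], [[0, 0, 0], [0, 0, 0], 0.4], [[0, 0, 0], [0, 0, 0], 0.4], [[0, 0, 0], [0, 0, 0], 0.4], [[0, 0, 0], [0, 0, 0], 0.4], [[0, 0, 0], [0, 0, 0], 0.4], [[0, 0, 0], [0, 0, 0], 0.4]])

```text
clock: 12.45
eef_pos: [0.6092, 0.0482, 0.2328]
tool_rot: [0.189, 0.982, -0.0, -0.001]
ft_force: [-0.3, 0.9, -4.9]
grip_width: 0.0526
grasp_force: 66.0
```

Run:
```python
from h import *
st()
b=camera('wrist')[0]; a=camera('side')[0]
save(np.vstack([b,a]),'g.png',s=.75)
```

```text
t 12.45 pos [0.6092 0.0482 0.2328] tooly yaw 68.24 z [-0.001 -0.    -1.   ] F [-0.3  0.9 -4.9] T [ 0.02 -0.05  0.03] w 0.0526 g 66.0 q [ 0.08  0.47  0.3   1.4  -0.    0.46]
```

View pics/g.png

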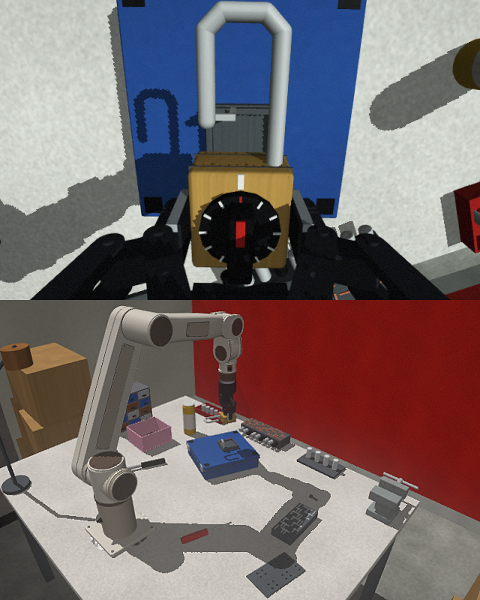

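The picture shows the lock gripped level, with the shackle open and clear of the staple eye and the pointer at the mark (240,185). The lift was about 123 mm.

```bash
python3 -c "
from workcell import bot
print(bot.job_done())"
```

```text
the job is handed in; nothing more can be done
None
```

The padlock was unlocked, its shackle pulled fully out, and the open lock is held level and face up about 12 cm above the hasp; the job is handed in, though no verdict came back.

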